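# Sort the solid stop post from the hollow one

### The arm

A 7-joint arm with a two-finger parallel gripper is mounted at the origin on the work surface. World frame = base frame: x ahead of the robot, y to its left, z up, the work surface at z = 0. Lengths are in mm, angles in rad, forces in N, time in s.
With the tool pointing down it reaches from about 400 to 900 mm from the base axis. Payload 5.5 kg.
Tool frame: the origin (TCP) lies on the centre line of the jaws, within the pads' length; the fingertips stand 11 mm ahead of it and the grasp point (between the pads) lies 8 mm behind it (r.nose_length is the distance from the TCP to the fingertips, in mm); z points along the fingers, y is the direction in which the jaws open and shut (so a half turn about z gives the same grasp; the last joint's range is limited). The gripper opens to 85 mm and grips with 20 to 120 N. Pads are 22 mm wide; open, the fingers measure 114 mm over their backs; the gripper's body (76 mm by 85 mm) begins 54 mm behind the grasp point. The pads swing forward as they close: fully open they stand 13 mm farther back than shut.
Start: joints at [-0.989, 0.501, -0.427, 1.55, 0.221, 1.138, -0.21], TCP at [203.69, 617.26, 242.31] pointing down, gripper open.
Joint ranges: [-2.88, 2.88], [-0.31, 2.03], [-1.54, 1.56], [0.2, 2.42], [-1.41, 4.55], [0.19, 2.02], [-2.57, 2.57]. Speed limits (rad/s): [2.57, 2.57, 3.14, 3.14, 3.14, 3.14, 3.14].

### API

Orientations are given as a unit quaternion [x, y, z, w].
In Python, from bench import r gives the robot as it stands.
- The arm moves only by the shell command python3 -m handwheel 'ROWS'. ROWS is a JSON object of lists of equal length, an entry for each row: "fingers": the opening, from 0 (shut) to 1 (fully open); "dp": the shift along the tool's x, y, z in mm, a list of three; "turn": the turn about the tool's z in rad. A call has 1 to 12 rows; each row is the pose to reach, as a shift and turn from the pose commanded when the call began, along the tool's axes at that moment; what a row does not reach only later rows make up. A row lasts 1/8 s, in which the tool goes at most 62.5 mm and 10.7 degrees, less where a joint would pass 70% of its speed; a pose out of reach is approached as far as the arm can. A call with a gripper value outside its range is refused whole. The fingers move at their own pace and stop on an object; the grip force is fixed at half the most. Time passes only in rows, so rows that repeat a pose let the fingers close. It gives the time, the measured TCP pose, the force and the opening at its end, in the units of the state.
- r.read_state(): the state, without advancing time (a new reading comes with each control period).
- r.read_camera(name): name is "scene" or "top" or "wrist"; returns the picture (400x640x3 uint8, red, green, blue); there is no depth.
- r.camera_model(name): a dict with "vfov" (degrees; the focal length in pixels is half the picture's height over the tangent of half this angle, whatever the lens; pixels are square), "cx", "cy" (the principal point, pixels), "distortion" ([k1, k2, p1, p2, k3] as OpenCV has them; the pictures are not rectified), "xyz" and "attitude" of the camera in the world. Camera axes: x right, y down, z forward; pixel columns grow to the right and rows downward; lengths in mm; the calibration is good to about 2 mm. A picture is of the moment at which its call begins: read the wrist's pose just before it. camera_model takes no time and is no camera call; for the wrist camera it gives the pose at the moment of the call.
- r.hand_in(): hands the job in, once; it reports no verdict.
The state is a dict: "t": time; "qpos": joint angles; "joint_vel": joint speeds; "tau": joint torques, N m; "ee_pos": TCP position; "tool_rot": TCP orientation; "force": force on the tool from outside, world axes, zero at the start; "wrist_torque": the same for the moment, N m; "width": finger opening in mm.
Only numpy, scipy, OpenCV 4.12 (cv2) and the standard library are available. Lean on these libraries where they do the work, as an engineer would, in place of code of your own. Each camera call takes 0.05 s, during which the arm holds its last target.

### The job

Two tall flanged steel stop posts, alike to the eye, stand on the bench among other parts: one is solid, the other is hollow with closed ends. Lift them to feel which is the heavy one, then stand the solid post upright in the round dish and the hollow post upright in the rectangular tray, and let go of both.

Things in the scene. Friction and masses are not known exactly. Their poses are not given: they have to be found in the camera images.
- post_1: One of the two look-alike bright steel stop posts: round, standing upright, 65 mm tall overall; foot flange 52 mm across and 8 mm thick at the bottom, above it a plain shank 40 mm across up to the flat closed top. Of the two posts one (not told which) is solid bar, 0.63 to 0.81 kg, the other a closed hollow shell, 0.14 to 0.24 kg; they look the same and only the weight when lifted tells. Origin: centre of the underside; z up along the shank.
- post_2: The other of the two look-alike bright steel stop posts: round, standing upright, 65 mm tall overall; foot flange 52 mm across and 8 mm thick at the bottom, above it a plain shank 40 mm across up to the flat closed top. Of the two posts one (not told which) is solid bar, 0.63 to 0.81 kg, the other a closed hollow shell, 0.14 to 0.24 kg; they look the same and only the weight when lifted tells. Origin: centre of the underside; z up along the shank.
- dish: Round open aluminium parts dish, fixed on the bench, for the solid post: 170 mm across outside, 30 mm high, wall 4 mm, flat floor 4 mm above the bench. Origin: centre of the underside; z up.
- tray: Rectangular open aluminium parts tray, fixed on the bench, for the hollow post: 150 mm along its x by 180 mm along its y outside, 30 mm high, walls and floor 4 mm thick. Origin: centre of the underside; z up.

How it is judged:
By the outcome, as a careful person would: the job done as asked, in the order asked, and still so for the second after the job is handed in, with the robot touching nothing.
It also fails if it takes over 59 s, if anything falls off the work surface, if the arm or the gripper's body presses on something with over 40 N, if the wrist force passes 120 N, or if a joint passes its speed limit or range.

## Working session

There is one attempt and no reset: what is moved stays moved. The work goes in short steps, Python scripts to look and compute and a shell command to move; the robot and the scene stay as the last step left them, time stands still between calls to the robot, and variables do not carry over. Pictures are saved under pics/ and viewed, and the job is handed in when it is done.

```bash
mkdir -p pics; ls
cat > h.py <<'E'
from bench import r
import numpy as np, cv2, os
def snap(name,fn):
    m=r.camera_model(name); im=r.read_camera(name)
    cv2.imwrite('pics/'+fn+'.png',im[:,:,::-1]); np.save('pics/'+fn+'.npy',np.array([m],dtype=object),allow_pickle=True); return im,m
def rotm(m):
    from scipy.spatial.transform import Rotation as R
    a=np.array(m['attitude'],float)
    return R.from_quat(a).as_matrix() if a.size==4 else a.reshape(3,3)
def px2w(m,u,v,z):
    f=200/np.tan(np.radians(m['vfov'])/2)
    K=np.array([[f,0,m['cx']],[0,f,m['cy']],[0,0,1.]])
    p=cv2.undistortPoints(np.array([[[u,v]]],float),K,np.array(m['distortion'],float))[0,0]
    d=rotm(m)@np.array([p[0],p[1],1]); c=np.array(m['xyz'],float)
    return c+d*(z-c[2])/d[2]
def w2px(m,P):
    f=200/np.tan(np.radians(m['vfov'])/2)
    K=np.array([[f,0,m['cx']],[0,f,m['cy']],[0,0,1.]])
    Rt=rotm(m).T; 
    return cv2.projectPoints(np.atleast_2d(np.array(P,float)),cv2.Rodrigues(Rt)[0],-Rt@np.array(m['xyz'],float),K,np.array(m['distortion'],float))[0][:,0]
def load(fn): return np.load('pics/'+fn+'.npy',allow_pickle=True)[0]
E
python3 - <<'E'
from h import *
for n in('top','scene'):
    im,m=snap(n,n+'0'); print(n,m)
s=r.read_state(); print({k:np.round(v,3) for k,v in s.items()}, r.nose_length)
E
```

```text
pics
top {'vfov': 54.96708455532526, 'cx': 325.2703578134297, 'cy': 201.82735645262437, 'distortion': array([-0.01570781,  0.        ,  0.        ,  0.        ,  0.        ]), 'xyz': array([374.58681232,   0.82717737, 777.62091152]), 'attitude': array([ 0.73629637, -0.66914599,  0.06601407, -0.07585144])}
scene {'vfov': 56.259960278693924, 'cx': 324.077580243192, 'cy': 200.78478297196548, 'distortion': array([-0.04738689,  0.        ,  0.        ,  0.        ,  0.        ]), 'xyz': array([1091.13405142, -149.8181341 ,  522.54181379]), 'attitude': array([ 0.70967497,  0.56838733, -0.25440064, -0.32951113])}
{'t': np.float64(0.1), 'qpos': array([-0.989,  0.502, -0.427,  1.551,  0.221,  1.138, -0.21 ]), 'joint_vel': array([-0.001, -0.   , -0.   , -0.003,  0.001,  0.001,  0.001]), 'tau': array([-1.1000e-02, -5.7082e+01, -5.8390e+00, -2.8175e+01,  1.0000e-02,
        6.0000e-03, -0.0000e+00]), 'ee_pos': array([203.583, 616.673, 241.352]), 'tool_rot': array([ 0.159,  0.987, -0.001, -0.   ]), 'force': array([-0.089, -0.125, -1.187]), 'wrist_torque': array([ 0.039, -0.004,  0.065]), 'width': np.float64(85.651)} 11.0
```

View pics/top0.png

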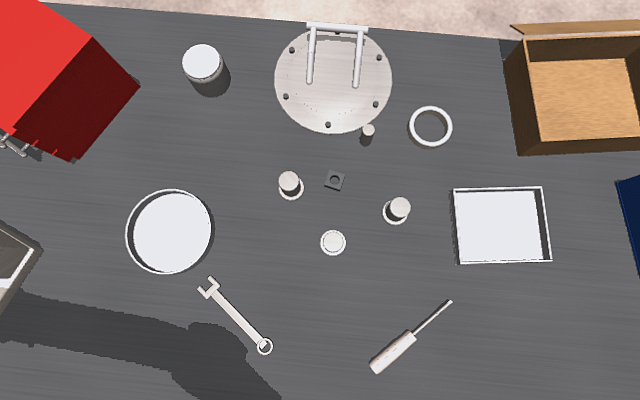

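View pics/scene0.png

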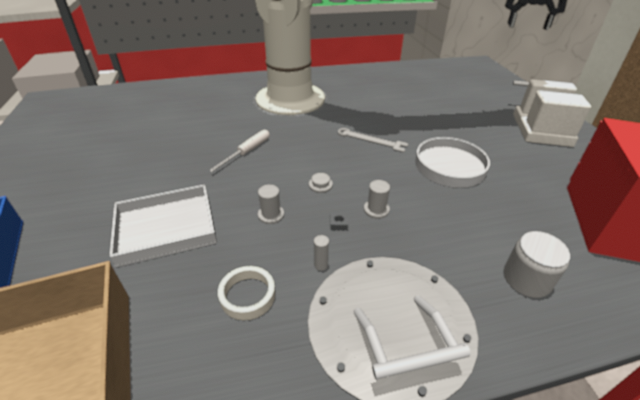

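The top view shows posts at about (290,183) and (398,208), the dish at (169,231) and the tray at (501,225). A low flanged button (333,242) and a nut (335,180) lie between the posts. I'll enlarge for accuracy.

Run:
```python
from h import *
im=cv2.imread('pics/top0.png')
a=cv2.resize(im[155:255,260:430],None,fx=4.7,fy=4.7,interpolation=cv2.INTER_CUBIC)
cv2.imwrite('pics/cropA.png',a)
```

```text
(no output)
```

View pics/cropA.png

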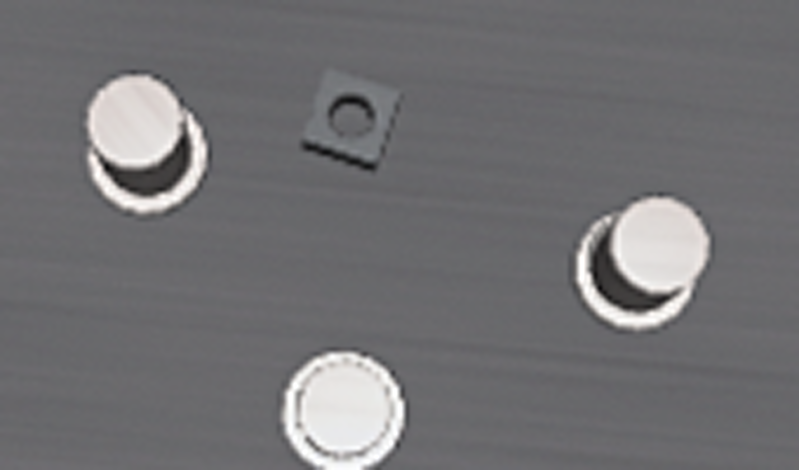

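Run:
```python
from h import *
m=load('top0'); c=lambda x,y:(260+(x+.5)/4.7-.5,155+(y+.5)/4.7-.5)
for n,f,t in(('left',(148,153),(135,121)),('right',(636,269),(660,245))):
    print(n,px2w(m,*c(*f),8).round(1),px2w(m,*c(*t),65).round(1))
# dish rim circle, tray rim corners
for n,pts in(('dish',[(125,231),(214,231),(170,189),(169,274)]),('tray',[(453,188),(544,186),(552,262),(459,264)])):
    P=np.array([px2w(m,*p,30) for p in pts]); print(n,P.round(0).tolist(),P.mean(0).round(1))
s=r.read_state()
from scipy.spatial.transform import Rotation as R
print(R.from_quat(s['tool_rot']).as_matrix().round(3), s['t'])
```

```text
left [554.7  92.2   8. ] [554.2  92.2  65. ]
right [ 523.4 -123.7    8. ] [ 523.1 -123.5   65. ]
dish [[431.0, 405.0, 30.0], [447.0, 230.0, 30.0], [523.0, 331.0, 30.0], [357.0, 304.0, 30.0]] [439.4 317.7  30. ]
tray [[579.0, -233.0, 30.0], [600.0, -415.0, 30.0], [450.0, -428.0, 30.0], [429.0, -249.0, 30.0]] [ 514.4 -331.4   30. ]
[[-0.95   0.313 -0.001]
 [ 0.313  0.95  -0.002]
 [ 0.    -0.002 -1.   ]] 0.1
```

```bash
cat >> h.py <<'E'
from scipy.spatial.transform import Rotation as R
def dp(x,y,z,base=None):
    s=r.read_state(); M=R.from_quat(s['tool_rot']).as_matrix()
    b=np.array(s['ee_pos'] if base is None else base)
    print('t',round(float(s['t']),2),'pos',np.round(s['ee_pos'],1),'F',np.round(s['force'],2),'w',round(float(s['width']),1),'q',np.round(s['qpos'],2),'yaw x',np.round(M[:,0],3),'z',np.round(M[:,2],3))
    print('dp',np.round(M.T@(np.array([x,y,z])-b),1))
E
python3 -c "
from h import *
dp(554.5,92.2,160)"
```

```text
t 0.1 pos [203.6 616.7 241.4] F [-0.09 -0.13 -1.19] w 85.7 q [-0.99  0.5  -0.43  1.55  0.22  1.14 -0.21] yaw x [-0.95   0.313  0.   ] z [-0.001 -0.002 -1.   ]
dp [-497.6 -387.9   82. ]
```

```bash
python3 -m handwheel '{"fingers":[1,1,1,1,1,1,1,1,1,1,1,1],"dp":[[-45,-35,0],[-90,-70,0],[-135,-105,0],[-180,-141,0],[-225,-176,0],[-270,-211,0],[-315,-246,0],[-360,-281,0],[-405,-316,0],[-450,-351,0],[-480,-375,0],[-498,-388,0]],"turn":[0,0,0,0,0,0,0,0,0,0,0,0]}'; python3 -c "
from h import *
dp(554.5,92.2,160)"
```

```text
t: 1.6
ee_pos: [555.7, 89.8, 241.8]
tool_rot: [0.16, 0.987, -0.001, -0.0]
force: [0.2, 1.2, 0.6]
width: 85.0
t 1.6 pos [555.7  89.8 241.8] F [0.19 1.16 0.6 ] w 85.0 q [-0.07  0.32 -0.17  1.78  0.06  1.05  0.99] yaw x [-0.949  0.317  0.   ] z [-0.001 -0.001 -1.   ]
dp [ 1.9  2.  81.8]
```

```bash
python3 -m handwheel '{"fingers":[1,1,1,1,1,1,1,1],"dp":[[1,2,45],[1,2,95],[1,2,130],[1,2,155],[1,2,175],[1,2,190],[1,2,202],[1,2,202]],"turn":[0,0,0,0,0,0,0,0]}'; python3 -c "
from h import *
dp(554.5,92.2,37); snap('wrist','w1'); snap('scene','s1')"
```

```text
t: 2.6
ee_pos: [554.0, 94.8, 39.5]
tool_rot: [0.159, 0.987, -0.0, -0.001]
force: [-0.7, 0.2, -0.7]
width: 85.2
t 2.6 pos [554.   94.8  39.5] F [-0.66  0.22 -0.7 ] w 85.2 q [-0.11  0.6  -0.14  1.91  0.13  0.65  0.93] yaw x [-0.95   0.313  0.001] z [-0.002 -0.    -1.   ]
dp [-1.3 -2.3  2.5]
```

View pics/s1.png

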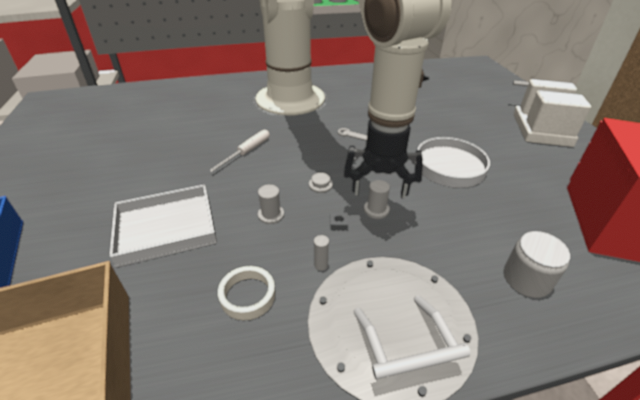

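View pics/w1.png

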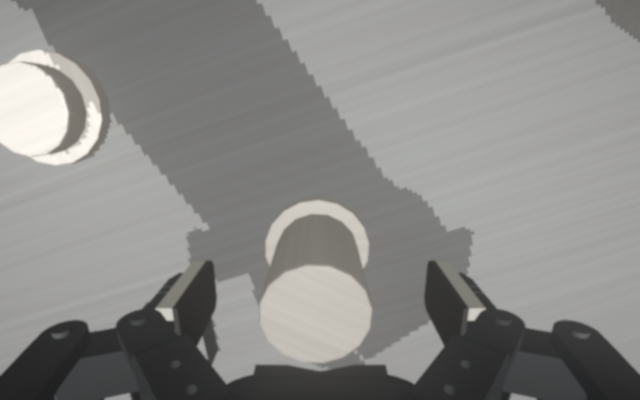

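The post stands centred between the jaws: its top is at (316,312) and the pads are at x≈213 and 428. I'll close on it.

```bash
python3 -m handwheel '{"fingers":[0,0,0,0,0,0],"dp":[[0,0,2],[0,0,2],[0,0,2],[0,0,2],[0,0,2],[0,0,2]],"turn":[0,0,0,0,0,0]}'; python3 -m handwheel '{"fingers":[0,0,0,0,0,0,0,0],"dp":[[0,0,-8],[0,0,-20],[0,0,-35],[0,0,-50],[0,0,-58],[0,0,-60],[0,0,-60],[0,0,-60]],"turn":[0,0,0,0,0,0,0,0]}'; python3 -c "
from h import *
dp(554.5,92.2,37); 
for i in range(3): snap('scene','s2'); print(r.read_state()['force'].round(2), r.read_state()['wrist_torque'].round(2))"
```

```text
t: 3.45
ee_pos: [554.9, 94.4, 38.9]
tool_rot: [0.159, 0.987, -0.0, 0.0]
force: [-1.9, -1.6, 5.4]
width: 38.8
t: 4.45
ee_pos: [554.1, 94.8, 97.7]
tool_rot: [0.159, 0.987, -0.0, -0.001]
force: [-0.3, 0.3, -7.3]
width: 39.0
t 4.45 pos [554.1  94.8  97.7] F [-0.34  0.27 -7.34] w 39.0 q [-0.09  0.5  -0.16  1.89  0.11  0.76  0.94] yaw x [-0.95   0.313  0.001] z [-0.001 -0.    -1.   ]
dp [-1.2 -2.4 60.7]
[ 0.28 -0.31 -6.86] [-0.03  0.    0.02]
[-0.12 -0.65 -7.55] [-0.02  0.01  0.01]
[-0.2  -0.53 -8.03] [0.03 0.01 0.01]
```

View pics/s2.png

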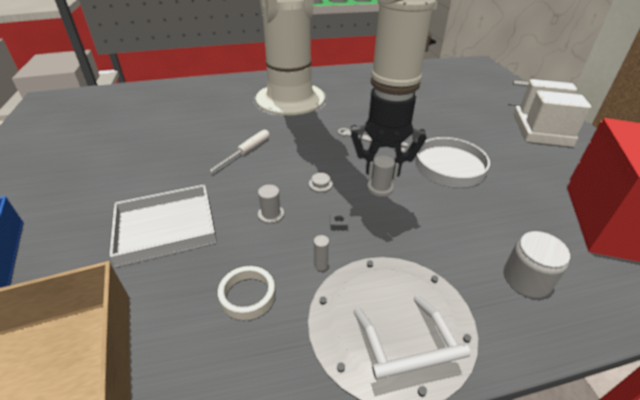

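The post is off the bench and the force is about −7.4 N, roughly 0.7 kg, so it is probably the solid one. The task asks for both to be lifted before placing, so I'll set it back and weigh the other.

```bash
python3 -m handwheel '{"fingers":[0,0,0,0,0,0,0,0,1,1,1,1],"dp":[[0,0,15],[0,0,30],[0,0,42],[0,0,50],[0,0,55],[0,0,58],[0,0,60],[0,0,60],[0,0,60],[0,0,60],[0,0,60],[0,0,60]],"turn":[0,0,0,0,0,0,0,0,0,0,0,0]}'; python3 -m handwheel '{"fingers":[1,1,1,1,1],"dp":[[0,0,-15],[0,0,-45],[0,0,-90],[0,0,-115],[0,0,-120]],"turn":[0,0,0,0,0]}'; python3 -c "
from h import *
dp(523.3,-123.6,157)"
```

```text
t: 6.1
ee_pos: [555.0, 95.0, 38.5]
tool_rot: [0.159, 0.987, 0.0, 0.0]
force: [-0.9, -0.0, 0.1]
width: 85.4
t: 6.72
ee_pos: [556.3, 95.3, 161.3]
tool_rot: [0.159, 0.987, 0.001, 0.002]
force: [0.5, 0.5, -0.5]
width: 85.3
t 6.72 pos [556.3  95.3 161.3] F [ 0.5   0.49 -0.51] w 85.3 q [-0.08  0.41 -0.17  1.85  0.09  0.88  0.96] yaw x [-0.95   0.313 -0.004] z [ 0.005  0.001 -1.   ]
dp [ -37.2 -218.2    3.9]
```

```bash
python3 -m handwheel '{"fingers":[1,1,1,1,1,1,1],"dp":[[-7,-40,0],[-16,-90,0],[-24,-140,0],[-32,-185,0],[-36,-210,0],[-37,-218,0],[-37,-218,0]],"turn":[0,0,0,0,0,0,0]}';  python3 -c "
from h import *
dp(523.3,-123.6,38)
snap('wrist','w2')"
```

```text
t: 7.6
ee_pos: [521.2, -123.2, 157.9]
tool_rot: [0.159, 0.987, 0.0, -0.0]
force: [-0.1, 0.9, -0.3]
width: 85.5
t 7.6 pos [ 521.2 -123.2  157.9] F [-0.08  0.9  -0.3 ] w 85.5 q [ 0.27  0.37 -0.1   1.92  0.05  0.85  1.39] yaw x [-0.95   0.314  0.001] z [-0.001  0.001 -1.   ]
dp [ -2.2   0.2 119.9]
```

View pics/w2.png

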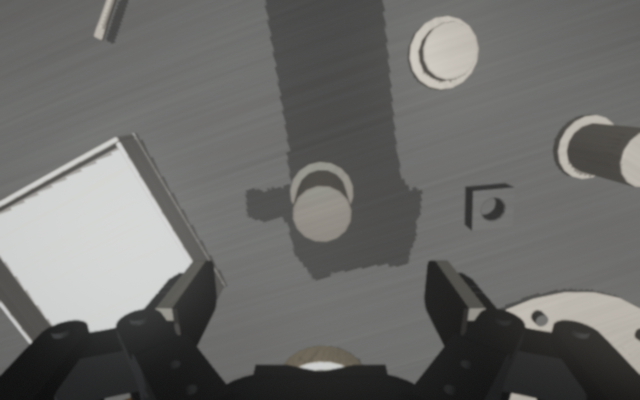

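Post 2's top is at (322,213), centred between the pads. I'll descend, grip and lift.

```bash
python3 -m handwheel '{"fingers":[1,1,1,1,1,1,0,0,0,0,0],"dp":[[-2,0,40],[-2,0,75],[-2,0,98],[-2,0,112],[-2,0,120],[-2,0,120],[-2,0,120],[-2,0,120],[-2,0,120],[-2,0,120],[-2,0,120]],"turn":[0,0,0,0,0,0,0,0,0,0,0]}'; python3 -m handwheel '{"fingers":[0,0,0,0,0,0,0,0],"dp":[[0,0,-8],[0,0,-20],[0,0,-35],[0,0,-50],[0,0,-58],[0,0,-60],[0,0,-60],[0,0,-60]],"turn":[0,0,0,0,0,0,0,0]}'; python3 -c "
from h import *
dp(554.5,92.2,37); 
for i in range(3): snap('scene','s3'); print(r.read_state()['force'].round(2), r.read_state()['wrist_torque'].round(2))"
```

```text
t: 9.02
ee_pos: [524.1, -124.5, 39.2]
tool_rot: [0.159, 0.987, -0.0, 0.001]
force: [-0.0, 0.7, 6.3]
width: 38.7
t: 10.02
ee_pos: [522.9, -124.2, 97.8]
tool_rot: [0.159, 0.987, 0.0, -0.001]
force: [0.2, 0.4, -2.5]
width: 39.1
t 10.03 pos [ 522.9 -124.2   97.8] F [ 0.16  0.45 -2.46] w 39.1 q [ 0.26  0.47 -0.09  1.95  0.06  0.73  1.38] yaw x [-0.95   0.313  0.001] z [-0.001  0.    -1.   ]
dp [ 37.8 215.4  60.8]
[ 0.49 -0.37 -2.26] [-0.02 -0.05 -0.01]
[ 0.38 -0.29 -2.95] [-0.02 -0.08  0.01]
[-0.38  0.24 -1.62] [ 0.02 -0.01  0.03]
```

View pics/s3.png

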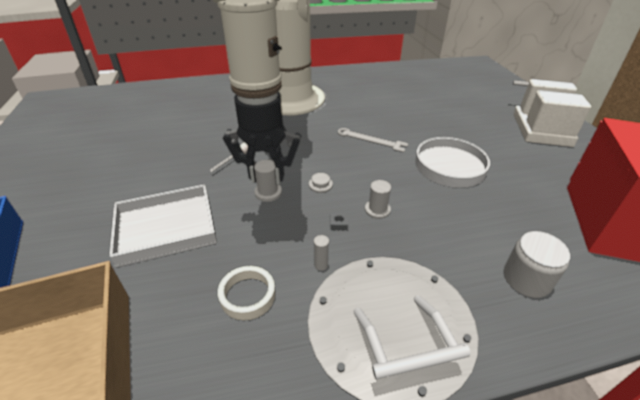

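Post 2 lifts with about 2.3 N, so it is the hollow one and post 1 is solid. I'll set post 2 back down so the solid post can go in the dish first, as asked.

```bash
python3 -m handwheel '{"fingers":[0,0,0,0,0,0,0,0,1,1,1,1],"dp":[[0,0,15],[0,0,30],[0,0,42],[0,0,50],[0,0,55],[0,0,58],[0,0,60],[0,0,60],[0,0,60],[0,0,60],[0,0,60],[0,0,60]],"turn":[0,0,0,0,0,0,0,0,0,0,0,0]}'; python3 -m handwheel '{"fingers":[1,1,1,1,1,1],"dp":[[0,0,-15],[0,0,-45],[0,0,-90],[0,0,-115],[0,0,-120],[0,0,-120]],"turn":[0,0,0,0,0,0]}'; python3 -c "
from h import *
dp(554.5,93.5,157)"
```

```text
t: 11.68
ee_pos: [523.4, -124.3, 38.3]
tool_rot: [0.159, 0.987, 0.0, 0.0]
force: [0.1, -0.2, 0.3]
width: 85.8
t: 12.42
ee_pos: [523.3, -124.3, 158.5]
tool_rot: [0.159, 0.987, -0.0, 0.0]
force: [0.4, 0.8, 0.3]
width: 85.5
t 12.43 pos [ 523.3 -124.3  158.5] F [0.39 0.83 0.27] w 85.5 q [ 0.27  0.37 -0.1   1.92  0.05  0.85  1.39] yaw x [-0.95   0.313 -0.   ] z [ 0. -0. -1.]
dp [ 38.6 216.6   1.4]
```

```bash
python3 -m handwheel '{"fingers":[1,1,1,1,1,1,1],"dp":[[7,40,0],[16,90,0],[24,140,0],[33,185,0],[37,209,0],[38.5,217,0],[38.5,217,0]],"turn":[0,0,0,0,0,0,0]}';  python3 -c "
from h import *
dp(554.5,93.5,38)
snap('wrist','w3')"
```

```text
t: 13.3
ee_pos: [554.2, 93.3, 157.3]
tool_rot: [0.159, 0.987, -0.0, -0.001]
force: [0.1, -0.1, -0.1]
width: 85.6
t 13.3 pos [554.2  93.3 157.3] F [ 0.07 -0.11 -0.09] w 85.6 q [-0.08  0.42 -0.17  1.86  0.09  0.88  0.96] yaw x [-0.95   0.313  0.002] z [-0.002 -0.001 -1.   ]
dp [ -0.5   0.4 119.3]
```

View pics/w3.png

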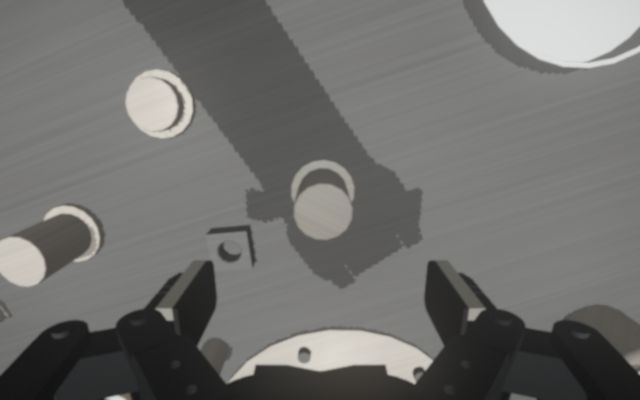

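Post 1's top is at (323,212), centred. I'll descend, grip and lift.

```bash
python3 -m handwheel '{"fingers":[1,1,1,1,1,1,0,0,0,0,0],"dp":[[0,0,40],[0,0,75],[0,0,98],[0,0,112],[0,0,119],[0,0,119],[0,0,119],[0,0,119],[0,0,119],[0,0,119],[0,0,119]],"turn":[0,0,0,0,0,0,0,0,0,0,0]}'; python3 -m handwheel '{"fingers":[0,0,0,0,0,0,0,0],"dp":[[0,0,-8],[0,0,-25],[0,0,-50],[0,0,-75],[0,0,-92],[0,0,-100],[0,0,-100],[0,0,-100]],"turn":[0,0,0,0,0,0,0,0]}'; python3 -c "
from h import *
dp(439.5,317.7,138)"
```

```text
t: 14.72
ee_pos: [555.5, 94.2, 40.2]
tool_rot: [0.159, 0.987, 0.0, 0.001]
force: [-1.0, 0.4, 6.2]
width: 38.6
t: 15.72
ee_pos: [554.0, 93.6, 138.3]
tool_rot: [0.159, 0.987, -0.0, -0.001]
force: [0.0, 0.6, -7.6]
width: 38.7
t 15.72 pos [554.   93.6 138.3] F [ 0.02  0.56 -7.56] w 38.7 q [-0.08  0.44 -0.17  1.87  0.1   0.84  0.95] yaw x [-0.95   0.313  0.002] z [-0.002 -0.    -1.   ]
dp [179.  176.9   0.5]
```

```bash
python3 -m handwheel '{"fingers":[0,0,0,0,0,0,0,0,0,0,0],"dp":[[12,12,0],[35,35,0],[65,64,0],[95,94,0],[125,123,0],[150,148,0],[168,166,0],[176,174,0],[179,177,0],[179,177,0],[179,177,0]],"turn":[0,0,0,0,0,0,0,0,0,0,0]}';  python3 -c "
from h import *
dp(439.5,317.7,43)
snap('wrist','w4'); snap('top','t4')"
```

```text
t: 17.1
ee_pos: [441.1, 316.7, 139.2]
tool_rot: [0.16, 0.987, -0.0, 0.0]
force: [1.1, -0.2, -7.4]
width: 38.7
t 17.1 pos [441.1 316.7 139.2] F [ 1.08 -0.19 -7.42] w 38.7 q [-0.48  0.42 -0.24  1.91  0.13  0.82  0.46] yaw x [-0.949  0.315 -0.   ] z [ 0.    -0.001 -1.   ]
dp [ 1.9  0.5 96.2]
```

View pics/w4.png

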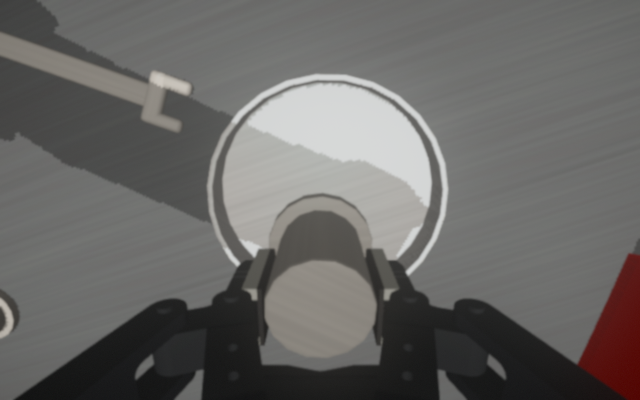

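View pics/t4.png

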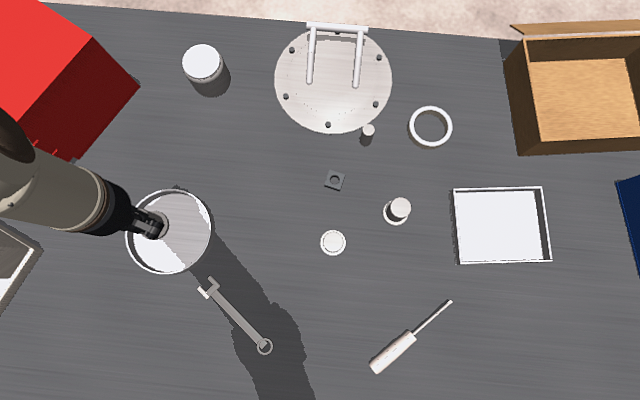

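The wrist view shows the post in the jaws over the dish (rim centre near (328,190)), and the top view agrees. I'll lower it.

```bash
python3 -m handwheel '{"fingers":[0,0,0,0,0,0,0,0,0,0],"dp":[[1,0,20],[1,0,40],[1,0,58],[1,0,72],[1,0,82],[1,0,89],[1,0,93],[1,0,95],[1,0,96],[1,0,96]],"turn":[0,0,0,0,0,0,0,0,0,0]}';  python3 -c "
from h import *
dp(439.5,317.7,43)
snap('scene','s5')"
```

```text
t: 18.45
ee_pos: [439.5, 318.6, 44.2]
tool_rot: [0.159, 0.987, 0.0, 0.0]
force: [-2.8, -1.7, 3.9]
width: 38.8
t 18.45 pos [439.5 318.6  44.2] F [-2.82 -1.67  3.87] w 38.8 q [-0.51  0.57 -0.21  1.96  0.19  0.63  0.42] yaw x [-0.95   0.313 -0.   ] z [ 0.001  0.    -1.   ]
dp [-0.2 -0.8  1.2]
```

View pics/s5.png

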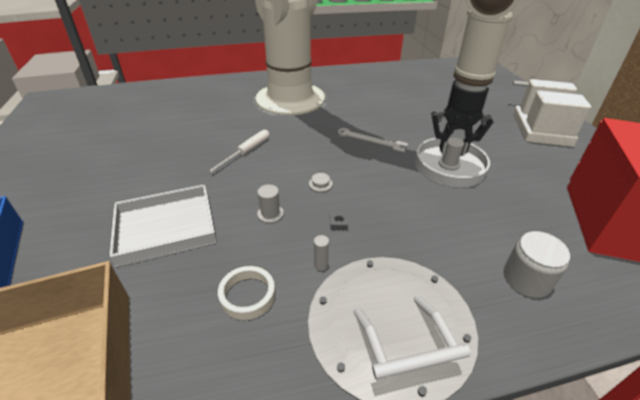

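The post stands in the dish around (452,152), and the force has turned positive, so it rests on the floor. I'll release and rise.

```bash
python3 -m handwheel '{"fingers":[1,1,1,1,1,1,1,1,1,1],"dp":[[0,0,0],[0,0,0],[0,0,0],[0,0,0],[0,0,-8],[0,0,-30],[0,0,-65],[0,0,-95],[0,0,-113],[0,0,-116]],"turn":[0,0,0,0,0,0,0,0,0,0]}';  python3 -c "
from h import *
dp(523.3,-124,157)
snap('wrist','w6')"
```

```text
t: 19.75
ee_pos: [440.0, 318.8, 160.6]
tool_rot: [0.159, 0.987, 0.001, 0.001]
force: [0.1, -0.8, -0.3]
width: 85.1
t 19.75 pos [440.  318.8 160.6] F [ 0.05 -0.8  -0.32] w 85.1 q [-0.47  0.39 -0.25  1.9   0.12  0.86  0.47] yaw x [-0.95   0.314 -0.002] z [ 0.002  0.001 -1.   ]
dp [-217.9 -394.4    3.1]
```

View pics/w6.png

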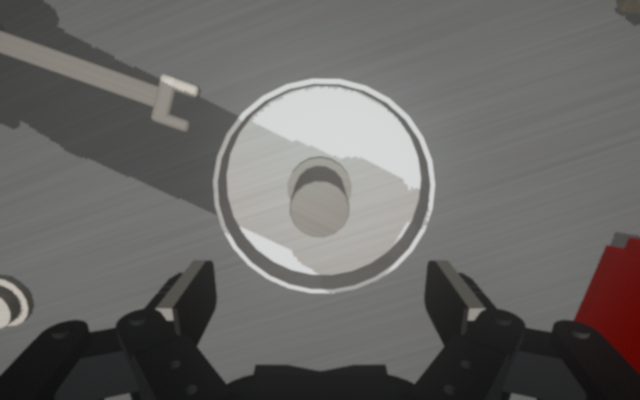

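The solid post stands upright and centred in the dish at (319,200). Next is the hollow post.

```bash
python3 -m handwheel '{"fingers":[1,1,1,1,1,1,1,1,1,1,1],"dp":[[-14,-25,0],[-38,-69,0],[-65,-118,0],[-92,-167,0],[-119,-216,0],[-146,-265,0],[-173,-314,0],[-198,-358,0],[-212,-384,0],[-218,-394,0],[-218,-394,0]],"turn":[0,0,0,0,0,0,0,0,0,0,0]}';  python3 -c "
from h import *
dp(523.3,-124,38)
snap('wrist','w7')"
```

```text
t: 21.18
ee_pos: [522.4, -123.8, 158.3]
tool_rot: [0.159, 0.987, 0.0, -0.001]
force: [-0.3, 0.9, 0.2]
width: 85.3
t 21.18 pos [ 522.4 -123.8  158.3] F [-0.25  0.9   0.22] w 85.3 q [ 0.24  0.37 -0.07  1.92  0.03  0.85  1.41] yaw x [-0.949  0.314  0.002] z [-0.002  0.001 -1.   ]
dp [-1.200e+00  1.000e-01  1.203e+02]
```

View pics/w7.png

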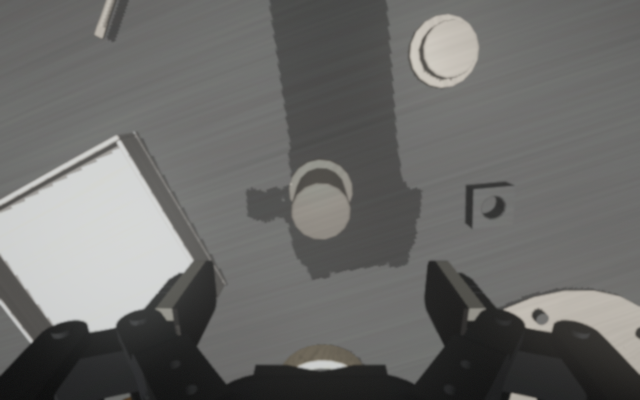

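The hollow post's top is at (321,211), centred. I'll grip and lift.

```bash
python3 -m handwheel '{"fingers":[1,1,1,1,1,1,0,0,0,0,0],"dp":[[-1,0,40],[-1,0,75],[-1,0,98],[-1,0,112],[-1,0,119],[-1,0,119],[-1,0,119],[-1,0,119],[-1,0,119],[-1,0,119],[-1,0,119]],"turn":[0,0,0,0,0,0,0,0,0,0,0]}'; python3 -m handwheel '{"fingers":[0,0,0,0,0,0,0,0],"dp":[[0,0,-8],[0,0,-25],[0,0,-50],[0,0,-75],[0,0,-92],[0,0,-100],[0,0,-100],[0,0,-100]],"turn":[0,0,0,0,0,0,0,0]}'; python3 -c "
from h import *
dp(514.5,-331.4,138)"
```

```text
t: 22.6
ee_pos: [524.6, -124.6, 41.1]
tool_rot: [0.159, 0.987, -0.0, 0.001]
force: [-1.1, 0.8, 5.3]
width: 39.1
t: 23.6
ee_pos: [523.2, -124.3, 139.5]
tool_rot: [0.159, 0.987, 0.0, -0.001]
force: [0.0, 0.8, -2.6]
width: 38.3
t 23.6 pos [ 523.2 -124.3  139.5] F [ 0.    0.83 -2.64] w 38.3 q [ 0.24  0.4  -0.07  1.93  0.04  0.81  1.4 ] yaw x [-0.95   0.313  0.002] z [-0.002  0.    -1.   ]
dp [ -56.6 -199.4    1.4]
```

```bash
python3 -m handwheel '{"fingers":[0,0,0,0,0,0,0,0,0],"dp":[[-4,-15,0],[-12,-43,0],[-23,-80,0],[-34,-120,0],[-45,-158,0],[-53,-186,0],[-56,-197,0],[-56.5,-199,0],[-56.5,-199,0]],"turn":[0,0,0,0,0,0,0,0,0]}';  python3 -c "
from h import *
dp(514.5,-331.4,43)
snap('wrist','w8')"
```

```text
t: 24.72
ee_pos: [515.4, -329.6, 139.9]
tool_rot: [0.158, 0.987, 0.001, -0.0]
force: [-0.5, 0.1, -2.0]
width: 38.3
t 24.73 pos [ 515.4 -329.6  139.9] F [-0.55  0.09 -1.97] w 38.3 q [ 0.54  0.51 -0.01  1.75  0.01  0.88  1.77] yaw x [-0.95   0.312  0.001] z [-0.     0.001 -1.   ]
dp [ 0.2 -2.1 96.9]
```

View pics/w8.png

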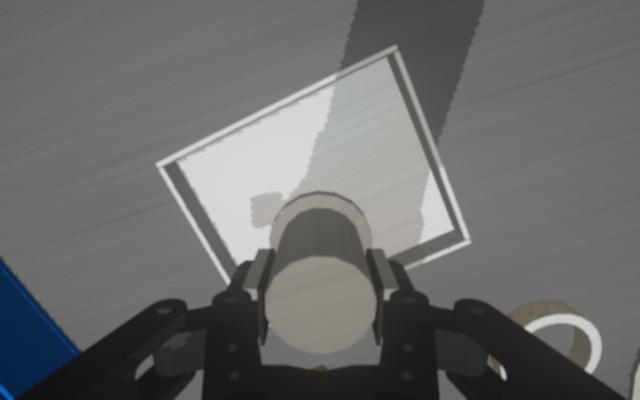

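The tray is under the held post with ample room all round. I'll lower it.

```bash
python3 -m handwheel '{"fingers":[0,0,0,0,0,0,0,0,0,0],"dp":[[0,-1,20],[0,-1,40],[0,-1,58],[0,-1,72],[0,-1,82],[0,-1,89],[0,-1,93],[0,-1,95],[0,-1,96],[0,-1,96]],"turn":[0,0,0,0,0,0,0,0,0,0]}';  python3 -c "
from h import *
dp(514.5,-331.4,43)
snap('scene','s9')"
```

```text
t: 26.02
ee_pos: [515.1, -332.3, 45.2]
tool_rot: [0.159, 0.987, -0.0, 0.0]
force: [-2.5, 1.6, 4.8]
width: 38.8
t 26.02 pos [ 515.1 -332.3   45.2] F [-2.49  1.62  4.75] w 38.8 q [ 0.54  0.65 -0.01  1.78  0.01  0.71  1.77] yaw x [-0.95   0.313 -0.001] z [ 0.001 -0.    -1.   ]
dp [0.8 0.6 2.2]
```

View pics/s9.png

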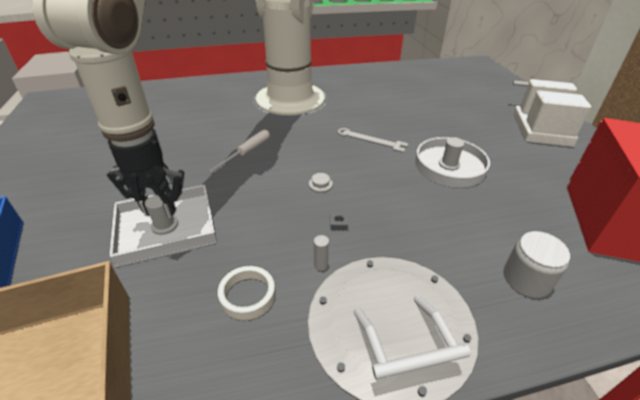

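The hollow post stands on the tray floor at (162,212) and the contact force has reversed. I'll release it, rise and move clear.

```bash
python3 -m handwheel '{"fingers":[1,1,1,1,1,1,1,1,1,1,1,1],"dp":[[0,0,0],[0,0,0],[0,0,0],[0,0,0],[0,0,-8],[0,0,-30],[0,0,-65],[0,0,-105],[0,0,-145],[0,0,-165],[0,0,-170],[0,0,-170]],"turn":[0,0,0,0,0,0,0,0,0,0,0,0]}';  python3 -m handwheel '{"fingers":[1,1,1,1,1,1,1],"dp":[[5,15,0],[17,50,0],[33,100,0],[50,150,0],[62,188,0],[66,200,0],[66,200,0]],"turn":[0,0,0,0,0,0,0]}'; python3 -c "
from h import *
snap('top','t10');snap('scene','s10');dp(514.5,-331.4,43)"
```

```text
t: 27.58
ee_pos: [514.6, -331.9, 214.1]
tool_rot: [0.159, 0.987, 0.0, -0.0]
force: [0.2, 0.2, 0.1]
width: 85.4
t: 28.45
ee_pos: [514.4, -120.6, 213.7]
tool_rot: [0.158, 0.987, -0.0, -0.001]
force: [-0.0, -0.3, 0.3]
width: 85.2
t 28.55 pos [ 514.5 -123.   213.9] F [-0.26 -0.19  0.57] w 85.7 q [ 0.26  0.29 -0.1   1.89  0.03  0.96  1.4 ] yaw x [-0.949  0.315  0.   ] z [-0.001 -0.001 -1.   ]
dp [ -65.7 -197.6  171.1]
```

View pics/t10.png

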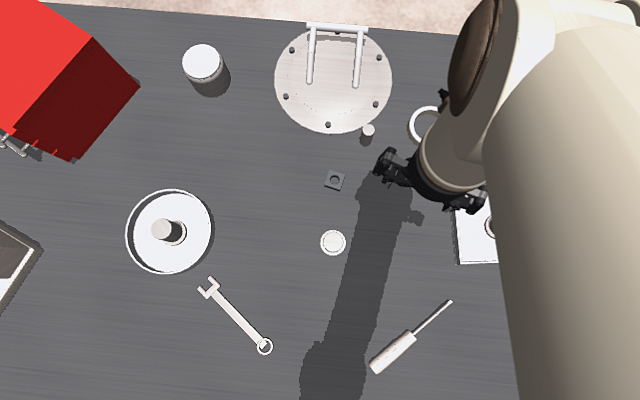

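View pics/s10.png

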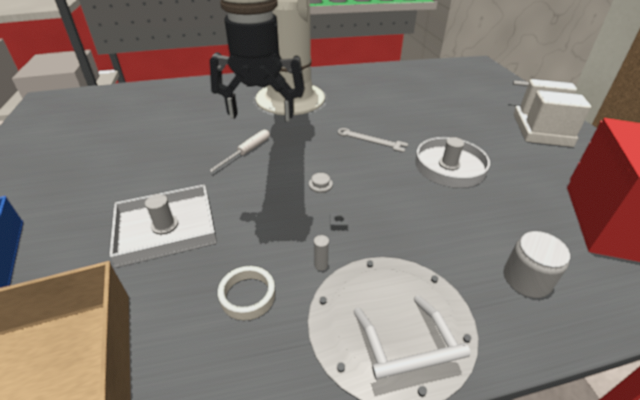

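Both posts stand upright and free, in the dish at (452,152) and the tray at (160,213) in the scene view. The gripper is clear of everything, so I'll hand in.

```bash
python3 -c "
from bench import r
print(r.hand_in())"
```

```text
the job is handed in; nothing more can be done
None
```

The job is done and handed in at about 28.5 s. The solid post stands in the round dish and the hollow post in the rectangular tray.

- **Weighing:** I lifted both posts before placing either. The left one read about 7.4 N (roughly 0.7 kg, solid) and the right one about 2.3 N (roughly 0.2 kg, hollow).
- **Placing:** I set both back down, then put the solid post in the dish first and the hollow post in the tray second, releasing each.
- **Last checks:** The final scene picture shows both posts upright near the centres of their containers, with the gripper open and well clear and no other parts disturbed. The wrist force was near zero. In the final top picture the arm hid most of the tray, so the hollow post's final position rests on the scene view alone. No check failed or disagreed.

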